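# Snap a socket insert into its test nest with the hand pusher

## Robot

A 7-joint arm with a two-finger parallel gripper is mounted at the origin on a cart in front of the work surface, level with it; the furniture and walls round the work are solid. World frame = base frame: x ahead of the robot, y to its left, z up, the work surface at z = 0. Lengths are in m, angles in rad, forces in N, time in s.
With the tool pointing down it reaches from about 0.425 to 0.925 m from the base axis. Payload 6.8 kg.
Tool frame: the origin (TCP) lies on the front face of the gripper's body, between the roots of the fingers; the fingertips stand 73 mm ahead of it and the grasp point (between the pads) lies 54 mm ahead of it; z points along the fingers, y is the direction in which the jaws open and shut (so a half turn about z gives the same grasp; the last joint's range is limited). The gripper opens to 85 mm and grips with 20 to 120 N. Pads are 22 mm wide; open, the fingers measure 114 mm over their backs; the gripper's body (76 mm by 85 mm) begins 54 mm behind the grasp point. The pads swing forward as they close: fully open they stand 13 mm farther back than shut.
Start: joints at [-1.237, 0.477, 0.022, 1.555, -0.011, 1.109, -0.083], TCP at [0.289, 0.61, 0.304] pointing down, gripper open.
Joint ranges: [-2.96, 2.96], [-0.34, 2.1], [-1.41, 1.46], [0.24, 2.44], [-1.37, 4.51], [0.17, 1.92], [-2.96, 2.96]. Speed limits (rad/s): [2.39, 2.39, 3.14, 3.14, 3.14, 3.14, 3.14].

## Interface

Orientations are given as a rotation vector (axis times angle).
In Python, from bench import * gives the robot as it stands.
- The arm moves only by the tool jog_arm, never from a script. Its argument "plan" is a list of rows, each a list of 2 entries, a list of its own where there are three numbers: the shift along the world's x, y, z in cm, then the turn about the world's z in rad. In form: [[[tx, ty, tz], twist], ...]. A call has 1 to 12 rows; each row shifts and turns the commanded pose from where the row before left it; what a row does not reach is not made up. A row lasts 1/10 s, in which the tool goes at most 50 mm and 8.59 degrees, less where a joint would pass 70% of its speed; a pose out of reach is approached as far as the arm can. A call is refused whole if a number of a shift passes 5 or a number of a turn 0.15, either way. A call with a gripper value outside its range is refused whole. "hand" is the finger opening in cm, from 0 to 8.54, set as the call begins (left out, the last holds). The fingers move at their own pace and stop on an object; "grip_force" is the grip in N (left out, the last holds). Time passes only in rows, so rows that do not move let the fingers close. It gives the time, the measured TCP pose, the force and the opening at its end, in the units of the state.
- get_obs(): the state, without advancing time (a new reading comes with each control period).
- grab_frame(name): name is "scene" or "top" or "wrist"; returns the picture (400x640x3 uint8, red, green, blue); there is no depth.
- get_calibration(name): a dict with "intrinsics" (3x3 intrinsics, pixels), "k1" (the pictures are not rectified: a ray, as slopes to the right and down, at radius r is drawn at 1 + k1 r^2 times it, then the intrinsics apply), "xyz" and "orientation" of the camera in the world. Camera axes: x right, y down, z forward; pixel columns grow to the right and rows downward; lengths in m; the calibration is good to about 2 mm. A picture is of the moment at which its call begins: read the wrist's pose just before it. get_calibration takes no time and is no camera call; for the wrist camera it gives the pose at the moment of the call.
- hand_in(): hands the job in, once; it reports no verdict.
The state is a dict: "clock": time; "joints": joint angles; "qvel": joint speeds; "tau": joint torques, N m; "tcp_pos": TCP position; "orientation": TCP orientation; "contact_force": force on the tool from outside, world axes, zero at the start; "moment": the same for the moment, N m; "grip_width": finger opening in m.
Only numpy, scipy, OpenCV 4.12 (cv2) and the standard library are available. Lean on these libraries where they do the work, as an engineer would, in place of code of your own. Each camera call takes 0.05 s, during which the arm holds its last target. There are 200 camera calls.

## Task

Set the white socket insert loosely into the pocket of the metal test nest, then take the hand pusher from its stand and press the insert gently straight down with it until it snaps fully home under both sprung catches; press with the pusher, never with the gripper, and with no more than about 20 N. Then hang the pusher back in its stand and leave the things around undisturbed.

Things in the scene. Friction and masses are not known exactly. Their poses are not given: they have to be found in the camera images.
- insert_center (a point): Loose white plastic socket insert, 45 g, upright, 28 mm high: body 40 x 40 mm, 22 mm high (lowest 6 mm 37 x 37), under a flange 6 mm thick, 50 mm along x, 40 along y. Grasp the flat y sides, 40 mm apart. In its top a round well, 30 mm across, 4 mm deep, for the pusher's nose. Point: centre, 14 mm above the underside; z up. Half a turn makes no difference.
- nest: Fixed metal test nest, block 112 (x) x 78 (y) x 34 mm high; origin: centre of its underside, z up. In its top a 43 x 43 mm pocket 26 mm deep. At both x ends a catch guide stands 22 mm above the top (34 to 54 mm from the centre, 29 mm wide), from which a sprung catch with a sloping top reaches inwards. The insert's x goes along the nest's x (either way), y sides free for fingers.
- nest_mouth (a point): Centre of the pocket's mouth on the nest's top face, axes as nest. Set in loosely, the insert's flange ends rest on the catches, insert centre 5.5 mm above this point. Pressing it parts the catches (8 to 14 N in all); over the last 2 mm they spring in over the flange. Fully home the flange lies on this face, centre 8 mm below this point, a hard stop. Over 25 N breaks it.
- pusher_grip (a point): Loose hand pusher, 140 g, hanging upright in the stand: collar 40 mm across, 7 mm thick; over it a round handle 22 mm across, 46 mm high; under it a nose 22 mm across, set to end 20 to 46 mm below the collar's underside (fixed, but not reported: find it by touch). Its rubber end gives 1 mm per 10 N. Point: on the axis, 30 mm above the collar's underside. Held close above the collar it cannot slip.
- stand_hole (a point): Centre of the hole's mouth on top of the fixed black stand, a block 70 x 70 mm, 50 mm high; the hole is 28 mm across and goes right through, with a bevelled mouth. The pusher's home: nose in the hole, collar lying flat on the top.
- strip: Bystander: white terminal strip, 18 x 72 x 17 mm, lying; origin at the centre of its underside.
- weight: Bystander: brass weight with a knob, 28 mm across, 46 mm high, standing; origin at the centre of its underside.
- hexkey: Bystander: hexagon key, 28 x 75 x 6 mm, lying; origin at the centre of its underside.
- spanner: Bystander: open spanner, 43 x 154 x 7 mm, lying; origin at the centre of its underside.
There are look-alikes about, which are no part of the job. What is shaped like the part that bears insert_center but purple is not meant.

How it is judged:
On the way, in this order (a step that is already met when the one before it is completed fails the run):
1. the insert lies loosely in the pocket on its catches, let go (horizontal distance between insert_center and nest_mouth below 0.005 m and z of insert_center in the frame of nest_mouth between 0.001 and 0.0095 m and angle between the x axis of insert_center and the x axis of nest_mouth, either way round below 0.15 rad and contact force between the fingers and insert below 0.2 N), for 0.2 s.
2. the pusher presses the insert down between the catches (z of insert_center in the frame of nest_mouth below 0.004 m and horizontal distance between insert_center and nest_mouth below 0.005 m and contact force between pusher and insert above 2 N), for 0.05 s.
At the end, for the whole second after the job is handed in: Insert fully home: centre 8 mm (at least 6.5 mm) below the nest's top face, within 4 mm of the pocket's axis, tilted under 0.06 rad. Pusher hanging in the stand: collar down on its top to 3 mm, within 7 mm of the hole's axis, tilted under 0.1 rad (horizontal distance between insert_center and nest_mouth below 0.004 m and z of insert_center in the frame of nest_mouth below -0.0065 m and angle between insert_center's own z axis and vertical below 0.06 rad and horizontal distance between pusher_grip and stand_hole below 0.007 m and z of pusher_grip in the frame of stand_hole below 0.033 m and angle between pusher_grip's own z axis and vertical below 0.1 rad); the robot touches nothing.
It fails at once if the pusher presses the insert with more than 25 N (contact force between pusher and insert above 25 N).
It fails at once if the insert is forced against the nest and its catches with more than 50 N in all (contact force between insert and nest above 50 N).
It fails at once if the gripper's fingers touch the insert when it is home, or press it there (horizontal distance between insert_center and nest_mouth below 0.006 m and z of insert_center in the frame of nest_mouth below 0 m and contact force between the fingers and insert above 0.5 N).
It fails at once if a bystander is shifted by more than 20 mm (distance of any of strip, weight, hexkey, spanner from where it was at the start of the episode above 0.02 m).
It fails at once if the pusher is tipped over or thrown down (angle between pusher_grip's own z axis and vertical above 0.6 rad).
It also fails if it takes over 67 s, if anything falls off the work surface, if the arm or the gripper's body presses on something with over 40 N, if the wrist force passes 120 N, or if a joint passes its speed limit or range.

## Working session

There is one attempt and no reset: what is moved stays moved. The work goes in short steps, Python scripts to look and compute and a tool call to move; the robot and the scene stay as the last step left them, time stands still between calls to the robot, and variables do not carry over. Pictures are saved under pics/ and viewed, about 8 in all and at most 12, crops included, and the job is handed in when it is done.

Besides the shell and the picture viewer there is one more tool, called after ">>>" by a JSON object that holds its "name" and its "arguments", one argument or row to a line. jog_arm: Moves the arm, as the interface text tells. Its arguments: {"type":"object","properties":{"plan":{"type":"array","items":{"type":"array"}},"hand":{"type":"number"},"grip_force":{"type":"number"}},"required":["plan"]}

```bash
ls; mkdir -p pics; cat > h.py <<'E'
from bench import *
import numpy as np, cv2
from scipy.spatial.transform import Rotation as R
def save(n,img,s=1,box=None):
    if box: x0,y0,x1,y1=box; img=img[y0:y1,x0:x1]
    cv2.imwrite(n,cv2.resize(img[:,:,::-1],None,fx=s,fy=s,interpolation=cv2.INTER_CUBIC))
def rot(c):
    o=np.array(c["orientation"]); return R.from_rotvec(o).as_matrix() if o.size==3 else o
def px2w(c,u,v,z):
    K=np.array(c["intrinsics"]); d=np.array([(u-K[0,2])/K[0,0],(v-K[1,2])/K[1,1]]); p=d.copy()
    for _ in range(20): p=d/(1+c["k1"]*(p@p))
    r=rot(c)@np.array([p[0],p[1],1]); o=np.array(c["xyz"]); return o+r*(z-o[2])/r[2]
def w2px(c,P):
    K=np.array(c["intrinsics"]); q=rot(c).T@(np.array(P)-np.array(c["xyz"])); p=q[:2]/q[2]; p=p*(1+c["k1"]*(p@p))
    return K[0,0]*p[0]+K[0,2],K[1,1]*p[1]+K[1,2]
E
python3 - <<'E'
from h import *
print(get_obs())
for n in("top","scene"):
    print(n,get_calibration(n)); save(f"pics/{n}0.png",grab_frame(n),1.25)
print(get_calibration("wrist"))
E
```

```text
pics
{'clock': 0.0, 'joints': array([-1.23708811,  0.47778142,  0.02233122,  1.5564531 , -0.01153373,
        1.10930387, -0.08310933]), 'qvel': array([-0.00208625, -0.00069994,  0.00089175,  0.00018855, -0.00120467,
       -0.00036779,  0.00089215]), 'tau': array([ 3.31811361e-05, -5.96457195e+01,  1.60807963e+00, -2.81191170e+01,
        1.25291423e-02,  9.36638389e-03,  4.15559043e-06]), 'tcp_pos': array([0.28840821, 0.60977082, 0.30293726]), 'orientation': array([-6.88286963e-01, -3.06495934e+00,  2.81686689e-03]), 'contact_force': array([ 0.1602273 , -1.08632882, -0.08836217]), 'moment': array([-0.04184788, -0.0485853 ,  0.0066135 ]), 'grip_width': 0.08556889617737333}
top {'intrinsics': array([[375.40148277,   0.        , 321.72413855],
       [  0.        , 375.40148277, 205.77008276],
       [  0.        ,   0.        ,   1.        ]]), 'k1': 0.002986597773982656, 'xyz': array([ 0.47336578, -0.02209725,  0.92390688]), 'orientation': array([-2.16547798,  2.15188484, -0.05790297])}
scene {'intrinsics': array([[505.93141334,   0.        , 315.84003239],
       [  0.        , 505.93141334, 194.23630115],
       [  0.        ,   0.        ,   1.        ]]), 'k1': -0.009333638861795, 'xyz': array([ 0.04873279, -0.8364891 ,  1.20408462]), 'orientation': array([-2.33457852,  0.69834171, -0.24808829])}
{'intrinsics': array([[313.84081031,   0.        , 319.93292007],
       [  0.        , 313.84081031, 201.14935491],
       [  0.        ,   0.        ,   1.        ]]), 'k1': -0.039736754378842325, 'xyz': array([0.22117483, 0.64197569, 0.37267198]), 'orientation': array([2.43020001, 1.53906107, 0.2310359 ])}
```

View pics/top0.png

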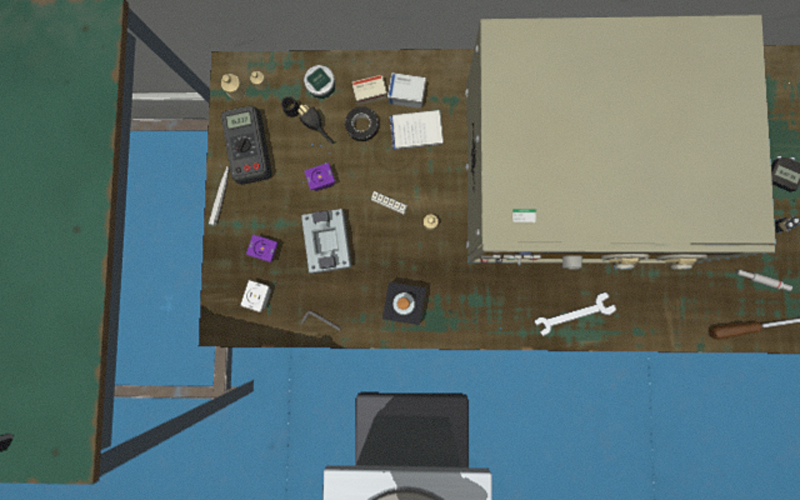

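View pics/scene0.png

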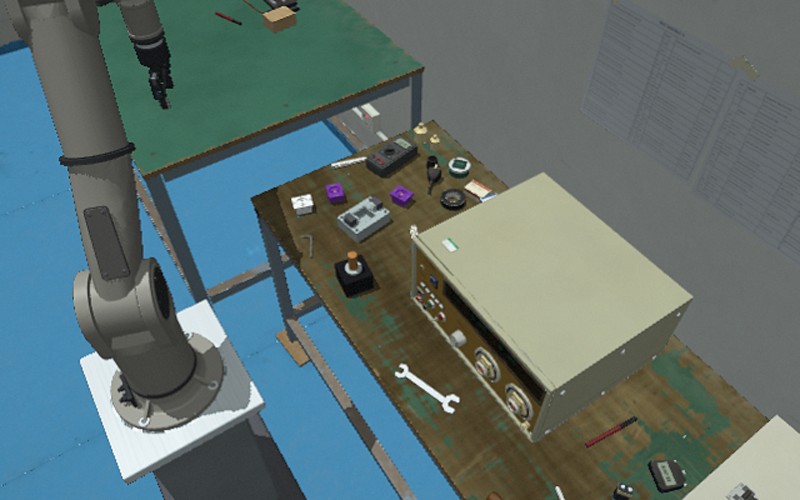

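Candidates for the insert (top picture, px): white (255,296), purple (263,248) and (320,177), white strip (388,202). I choose the white one at (255,296). The nest is at (326,240) and the stand with pusher at (404,302). One close crop to check.

```bash
python3 - <<'E'
from h import *
im=cv2.imread("pics/top0.png"); 
im=im=grab_frame("top"); save("pics/topc.png",im,4,(185,140,355,270))
E
```

```text
(no output)
```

View pics/topc.png

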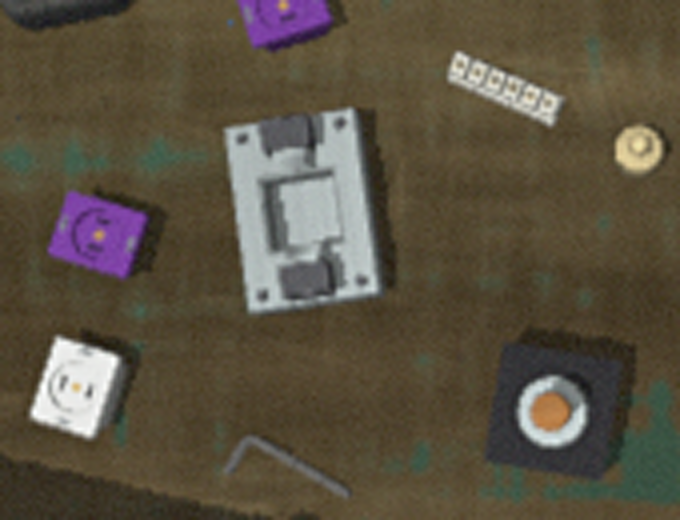

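```bash
python3 - <<'E'
from h import *
c=get_calibration("top")
f=lambda u,v,z: px2w(c,185+(u-1.5)/4,140+(v-1.5)/4,z)
def quad(n,pts,z):
    P=np.array([f(u,v,z)[:2] for u,v in pts]); print(n,P.mean(0),"edges",[(np.round(np.linalg.norm(d)*1e3,1),np.round(np.degrees(np.arctan2(d[1],d[0])),1)) for d in np.roll(P,-1,0)-P])
quad("insert",[(62,336),(122,350),(95,440),(30,420)],.028)
quad("nest",[(225,128),(353,107),(383,295),(250,312)],.034)
quad("pocket",[(262,172),(330,170),(340,240),(275,250)],.034)
quad("stand",[(506,340),(634,352),(602,479),(487,460)],.05)
for n,u,v,z in [("inscentre",77,386,.028),("tab1",85,350,.028),("tab2",62,422,.028),("collar",553,410,.057),("handletop",550,411,.103),("strip",505,88,.017),("weight",640,148,.046),("hex",300,462,0)]: print(n,f(u,v,z))
print(rot(get_calibration("wrist")), R.from_rotvec(get_obs()["orientation"]).as_matrix())
E
```

```text
insert [0.47849835 0.29311106] edges [(np.float64(37.8), np.float64(-102.5)), (np.float64(55.9), np.float64(164.9)), (np.float64(41.6), np.float64(73.8)), (np.float64(53.5), np.float64(-19.2))]
nest [0.58510751 0.15790674] edges [(np.float64(78.6), np.float64(-80.5)), (np.float64(115.4), np.float64(-169.9)), (np.float64(80.4), np.float64(97.6)), (np.float64(112.8), np.float64(9.2))]
pocket [0.58634409 0.15847536] edges [(np.float64(41.2), np.float64(-88.2)), (np.float64(42.9), np.float64(-170.7)), (np.float64(39.6), np.float64(99.0)), (np.float64(48.1), np.float64(10.8))]
stand [0.468276   0.00357465] edges [(np.float64(74.8), np.float64(-95.0)), (np.float64(75.5), np.float64(166.0)), (np.float64(67.3), np.float64(81.2)), (np.float64(70.2), np.float64(-8.4))]
inscentre [0.47873073 0.29327021 0.028     ]
tab1 [0.5003893  0.28918017 0.028     ]
tab2 [0.45712345 0.30159351 0.028     ]
collar [0.46688122 0.00576195 0.057     ]
handletop [0.46667017 0.00591362 0.103     ]
strip [0.663072   0.03801959 0.017     ]
weight [ 0.62111842 -0.04408389  0.046     ]
hex [0.43340014 0.16287191 0.        ]
[[ 0.42779085  0.86334024  0.26765391]
 [ 0.90387546 -0.4079378  -0.12882506]
 [-0.00203372  0.29703598 -0.95486412]] [[-9.03979984e-01  4.27574487e-01 -4.96911334e-04]
 [ 4.27574764e-01  9.03979079e-01 -1.28293983e-03]
 [-9.93548896e-05 -1.37221867e-03 -9.99999054e-01]]
```

>>> {"name": "jog_arm", "arguments": {
  "plan": [
    [[1.6, -2.6, -0.8], 0.013],
    [[1.6, -2.6, -0.8], 0.013],
    [[1.6, -2.6, -0.8], 0.013],
    [[1.6, -2.6, -0.8], 0.013],
    [[1.6, -2.6, -0.8], 0.013],
    [[1.6, -2.6, -0.8], 0.013],
    [[1.6, -2.6, -0.8], 0.013],
    [[1.6, -2.6, -0.8], 0.013],
    [[1.6, -2.6, -0.8], 0.013],
    [[1.6, -2.6, -0.8], 0.013],
    [[1.5, -2.8, -0.8], 0.013],
    [[1.5, -2.8, -0.8], 0.013]
  ]
}}

```text
clock: 1.35
tcp_pos: [0.479, 0.293, 0.2075]
orientation: [-0.446, -3.11, 0.0]
contact_force: [0.2, 0.7, -0.3]
grip_width: 0.0854
```

>>> {"name": "jog_arm", "arguments": {
  "plan": [
    [[0, 0, 0], 0],
    [[0, 0, 0], 0],
    [[0, 0, 0], 0]
  ]
}}

```text
clock: 1.65
tcp_pos: [0.4781, 0.2955, 0.208]
orientation: [-0.445, -3.11, -0.001]
contact_force: [-0.3, 0.4, -0.1]
grip_width: 0.0853
```

```bash
python3 - <<'E'
from h import *
o=get_obs();print(o["clock"],o["tcp_pos"],R.from_rotvec(o["orientation"]).as_matrix()[:,1],o["contact_force"])
c=get_calibration("wrist"); print(c["xyz"],c["orientation"]); save("pics/w1.png",grab_frame("wrist"),1.25)
E
```

```text
1.65 [0.47807662 0.29548074 0.20804565] [2.80502049e-01 9.59853117e-01 7.70514847e-04] [-0.33424008  0.35848508 -0.12650783]
[0.40657839 0.31636279 0.27773828] [2.31202534 1.73249767 0.26268271]
```

View pics/w1.png

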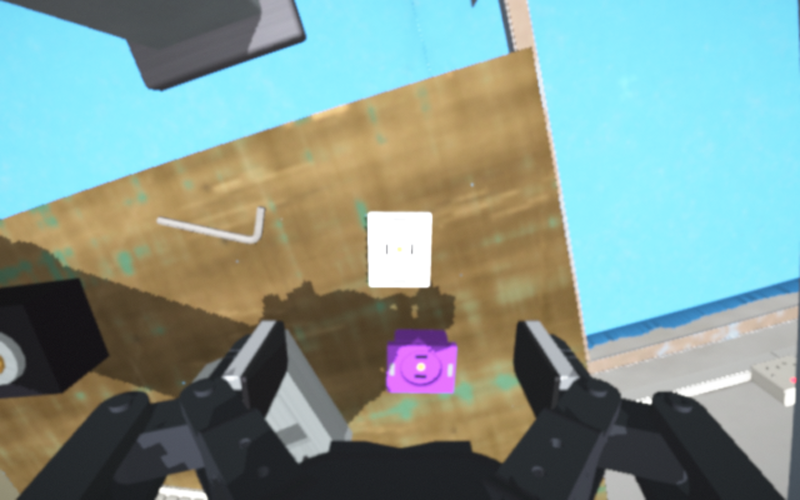

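```bash
python3 - <<'E'
from h import *
c=get_calibration("wrist"); o=get_obs(); print(o["tcp_pos"],o["qvel"])
P=np.array([px2w(c,u/1.25,v/1.25,.028)[:2] for u,v in [(368,212),(432,212),(431,288),(369,287)]]); print(P.mean(0),[(np.round(np.linalg.norm(d)*1e3,1),np.round(np.degrees(np.arctan2(d[1],d[0])),1)) for d in np.roll(P,-1,0)-P])
Ro=R.from_rotvec(o["orientation"]).as_matrix();print(np.degrees(np.arctan2(Ro[1,1],Ro[0,1])))
E
```

```text
[0.4779585  0.2957057  0.20810597] [-0.00675317 -0.00254828  0.00036122 -0.00051204  0.00175854  0.0013233
  0.00194649]
[0.48057129 0.29500883] [(np.float64(41.4), np.float64(73.7)), (np.float64(53.0), np.float64(-15.6)), (np.float64(42.6), np.float64(-107.3)), (np.float64(52.3), np.float64(163.1))]
73.74438644659782
```

>>> {"name": "jog_arm", "arguments": {
  "plan": [
    [[0.2, -0.1, -1.6], 0],
    [[0, 0, -2.5], 0],
    [[0, 0, -2.5], 0],
    [[0, 0, -2.5], 0],
    [[0, 0, -2.0], 0],
    [[0, 0, -1.0], 0],
    [[0, 0, -0.5], 0],
    [[0, 0, 0], 0],
    [[0, 0, 0], 0]
  ]
}}

```text
clock: 2.6
tcp_pos: [0.481, 0.2938, 0.0828]
orientation: [0.447, 3.109, 0.002]
contact_force: [1.2, 0.4, -0.5]
grip_width: 0.0858
```

>>> {"name": "jog_arm", "arguments": {
  "plan": [
    [[0, 0, 0], 0],
    [[0, 0, 0], 0],
    [[0, 0, 0], 0],
    [[0, 0, 0], 0],
    [[0, 0, 0], 0],
    [[0, 0, 0], 0],
    [[0, 0, 0], 0],
    [[0, 0, 0], 0]
  ],
  "hand": 3.5,
  "grip_force": 30
}}

```text
clock: 3.4
tcp_pos: [0.4809, 0.2933, 0.0824]
orientation: [0.448, 3.109, 0.001]
contact_force: [-1.2, -0.6, 5.4]
grip_width: 0.039
```

>>> {"name": "jog_arm", "arguments": {
  "plan": [
    [[0, 0, 0.5], 0],
    [[0, 0, 2.5], 0],
    [[0, 0, 3.0], 0],
    [[0, 0, 3.0], 0],
    [[1.0, -1.3, 3.0], 0.05],
    [[2.0, -2.5, 1], 0.08],
    [[2.0, -2.6, 0], 0.08],
    [[2.0, -2.6, 0], 0.08],
    [[2.0, -2.6, 0], 0.08],
    [[1.5, -1.9, 0], 0.08],
    [[0, 0, 0], 0],
    [[0, 0, 0], 0]
  ]
}}

```text
clock: 4.6
tcp_pos: [0.5855, 0.1577, 0.2117]
orientation: [0.254, -3.131, -0.0]
contact_force: [-0.9, -0.2, -0.2]
grip_width: 0.0398
```

>>> {"name": "jog_arm", "arguments": {
  "plan": [
    [[0, 0, 0], 0],
    [[0, 0, 0], 0]
  ]
}}

```text
clock: 4.8
tcp_pos: [0.5848, 0.1596, 0.2119]
orientation: [0.26, -3.13, -0.001]
contact_force: [0.4, 0.5, -0.2]
grip_width: 0.0395
```

```bash
python3 - <<'E'
from h import *
o=get_obs();Ro=R.from_rotvec(o["orientation"]).as_matrix();print(o["clock"],o["tcp_pos"],np.degrees(np.arctan2(Ro[1,1],Ro[0,1])),o["contact_force"],o["grip_width"])
c=get_calibration("wrist"); np.save("c2.npy",c,allow_pickle=True);save("pics/w2.png",grab_frame("wrist"),1.25)
E
```

```text
4.8 [0.58483764 0.15963628 0.21187562] 99.50776659570788 [ 0.38682427  0.49548135 -0.22588753] 0.039486158851662574
```

View pics/w2.png

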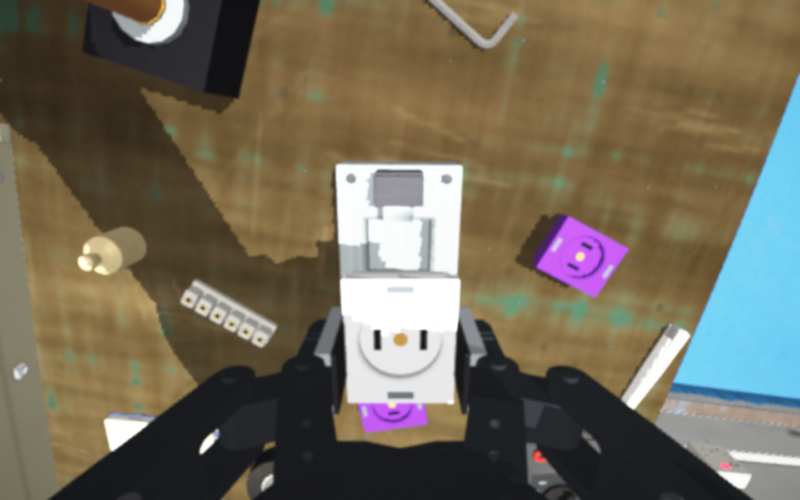

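```bash
python3 - <<'E'
from h import *
c=np.load("c2.npy",allow_pickle=True).item()
g=lambda u,v,z: px2w(c,u/1.25,v/1.25,z)[:2]
a,b=g(336,164,.034),g(463,164,.034); d=b-a; print("near edge",a,b,np.linalg.norm(d),np.degrees(np.arctan2(d[1],d[0])))
n=np.array([-d[1],d[0]])/np.linalg.norm(d); m=(a+b)/2
for s in(1,-1): print("nest centre?",m+s*n*.056)
print("pocket sides", (g(367,250,.034)+g(431,250,.034))/2, "pocket near edge",g(399,220,.034),"catch guide outer/inner top",g(398,171,.056),g(398,205,.056))
P=np.array([g(u,v,.1575) for u,v in [(341,278),(459,278),(454,402),(348,403)]]);print(P.mean(0),[(np.round(np.linalg.norm(d)*1e3,1),np.round(np.degrees(np.arctan2(d[1],d[0])),1)) for d in np.roll(P,-1,0)-P])
E
```

```text
near edge [0.53761365 0.11093999] [0.52462901 0.18856762] 0.07870609606340008 99.49586194182925
nest centre? [0.47588867 0.14051513]
nest centre? [0.58635399 0.15899248]
pocket sides [0.58615027 0.15860798] pocket near edge [0.56619652 0.15528685] catch guide outer/inner top [0.5334014  0.14931531] [0.55263214 0.15250393]
[0.58342838 0.15906838] [(np.float64(39.9), np.float64(99.5)), (np.float64(50.3), np.float64(10.0)), (np.float64(40.2), np.float64(-79.8)), (np.float64(50.7), np.float64(-170.2))]
```

>>> {"name": "jog_arm", "arguments": {
  "plan": [
    [[0.3, 0, -1], 0],
    [[0, 0, -2.0], 0],
    [[0, 0, -2.5], 0],
    [[0, 0, -2], 0],
    [[0, 0, -0.8], 0],
    [[0, 0, 0], 0],
    [[0, 0, 0], 0],
    [[0, 0, 0], 0],
    [[0, 0, 0], 0],
    [[0, 0, 0], 0]
  ]
}}

```text
clock: 5.85
tcp_pos: [0.589, 0.1583, 0.1296]
orientation: [-0.257, 3.13, 0.001]
contact_force: [-1.1, 0.6, -0.4]
grip_width: 0.0393
```

```bash
python3 - <<'E'
from h import *
o=get_obs();Ro=R.from_rotvec(o["orientation"]).as_matrix();print(o["clock"],o["tcp_pos"],np.degrees(np.arctan2(Ro[1,1],Ro[0,1])),o["contact_force"],o["grip_width"])
c=get_calibration("wrist"); np.save("c3.npy",c,allow_pickle=True);save("pics/w3.png",grab_frame("wrist"),2.5,(200,60,440,290))
E
```

```text
5.85 [0.58895449 0.15832069 0.12964592] 99.40453864219461 [-1.11099866  0.63168787 -0.42708849] 0.03931846887711854
```

View pics/w3.png

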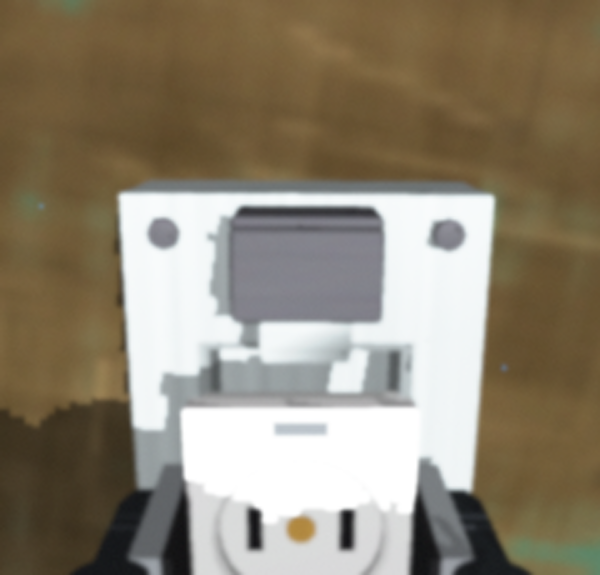

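```bash
python3 - <<'E'
from h import *
c=np.load("c3.npy",allow_pickle=True).item()
g=lambda u,v,z: px2w(c,200+u/2.5,60+v/2.5,z)[:2]
a,b=g(120,193,.034),g(494,193,.034); d=b-a; n=np.array([d[1],-d[0]])/np.linalg.norm(d); N=(a+b)/2+n*.056
print("nest",N,np.linalg.norm(d),np.degrees(np.arctan2(d[1],d[0])))
print("pocket near edge->centre",g(305,345,.034)+n*.0215,"guide",(g(232,322,.056)+g(383,322,.056))/2+n*.034)
a,b=g(182,407,.0752),g(419,406,.0752);e=b-a;n2=np.array([e[1],-e[0]])/np.linalg.norm(e);I=(a+b)/2+n2*.025
print("insert",I,np.linalg.norm(e),np.degrees(np.arctan2(e[1],e[0])),"go",N-I)
for i in range(3):print(get_obs()["tcp_pos"])
E
```

```text
nest [0.58678907 0.1588727 ] 0.07785101908082277 99.40279400302863
pocket near edge->centre [0.58541237 0.15827832] guide [0.58668522 0.1588301 ]
insert [0.58751288 0.15774055] 0.04013645509129688 99.66886372143098 go [-0.00072381  0.00113215]
[0.58885793 0.15826963 0.12949545]
[0.58885793 0.15826963 0.12949545]
[0.58885793 0.15826963 0.12949545]
```

>>> {"name": "jog_arm", "arguments": {
  "plan": [
    [[-0.1, 0.1, 0], 0],
    [[0, 0, -0.4], 0],
    [[0, 0, -0.4], 0],
    [[0, 0, -0.4], 0],
    [[0, 0, -0.4], 0],
    [[0, 0, -0.2], 0],
    [[0, 0, -0.2], 0],
    [[0, 0, 0], 0],
    [[0, 0, 0], 0]
  ]
}}

```text
clock: 6.8
tcp_pos: [0.5877, 0.1592, 0.109]
orientation: [-0.258, 3.131, 0.0]
contact_force: [0.5, 0.8, -0.1]
grip_width: 0.0393
```

>>> {"name": "jog_arm", "arguments": {
  "plan": [
    [[0, 0, -0.1], 0],
    [[0, 0, 0], 0],
    [[0, 0, 0], 0]
  ]
}}

```text
clock: 7.1
tcp_pos: [0.5877, 0.1592, 0.108]
orientation: [-0.258, 3.131, 0.0]
contact_force: [0.2, -0.4, -0.3]
grip_width: 0.0391
```

>>> {"name": "jog_arm", "arguments": {
  "plan": [
    [[0, 0, 0], 0],
    [[0, 0, 0], 0],
    [[0, 0, 0], 0],
    [[0, 0, 0], 0],
    [[0, 0, 0], 0],
    [[0, 0, 0], 0],
    [[0, 0, 0], 0]
  ],
  "hand": 6.0
}}

```text
clock: 7.8
tcp_pos: [0.5876, 0.1592, 0.1079]
orientation: [0.258, -3.131, -0.0]
contact_force: [0.5, -0.5, -0.2]
grip_width: 0.0598
```

```bash
python3 - <<'E'
from h import *
o=get_obs();Ro=R.from_rotvec(o["orientation"]).as_matrix();print(o["clock"],o["tcp_pos"],o["contact_force"],o["grip_width"])
c=get_calibration("wrist"); np.save("c4.npy",c,allow_pickle=True);save("pics/w4.png",grab_frame("wrist"),2.5,(200,60,440,290))
E
```

```text
7.8 [0.58758913 0.15923125 0.10788785] [ 0.463679   -0.53970527 -0.22397883] 0.059825499374630206
```

View pics/w4.png

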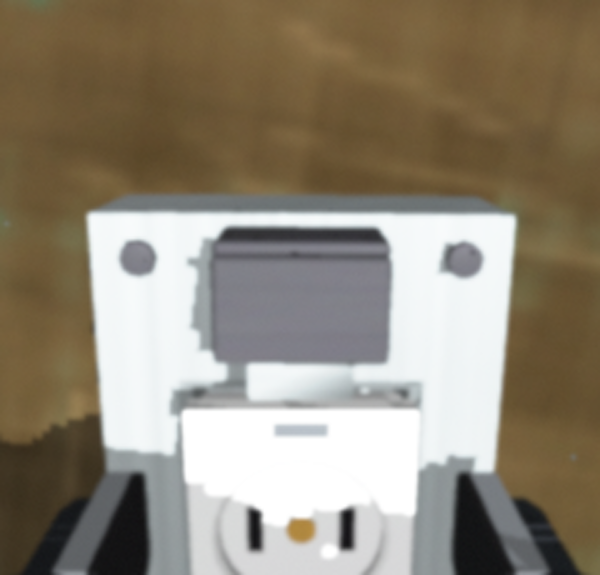

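>>> {"name": "jog_arm", "arguments": {
  "plan": [
    [[0, 0, 1], 0],
    [[0, 0, 2.5], 0],
    [[0, 0, 3], 0],
    [[0, 0, 3], 0],
    [[-1, -1.3, 2.5], 0],
    [[-2, -2.5, 1], 0],
    [[-2.6, -3.3, 0], 0],
    [[-2.6, -3.3, 0], 0],
    [[-2.2, -2.8, 0], 0],
    [[-1.6, -2.1, 0], 0],
    [[0, 0, 0], 0],
    [[0, 0, 0], 0]
  ]
}}

```text
clock: 9.05
tcp_pos: [0.4678, 0.006, 0.2388]
orientation: [-0.256, 3.13, 0.0]
contact_force: [1.1, -0.1, -0.1]
grip_width: 0.0601
```

>>> {"name": "jog_arm", "arguments": {
  "plan": [
    [[0, 0, 0], 0],
    [[0, 0, 0], 0],
    [[0, 0, 0], 0],
    [[0, 0, 0], 0]
  ]
}}

```text
clock: 9.45
tcp_pos: [0.4678, 0.0067, 0.2378]
orientation: [0.259, -3.131, -0.0]
contact_force: [0.7, 0.1, -0.3]
grip_width: 0.0597
```

```bash
python3 - <<'E'
from h import *
c=np.load("c4.npy",allow_pickle=True).item()
g=lambda u,v,z: px2w(c,200+u/2.5,60+v/2.5,z)[:2]
def ctr(p,q,z,h):
    a,b=g(*p,z),g(*q,z);e=b-a;n=np.array([e[1],-e[0]])/np.linalg.norm(e);return (a+b)/2+n*h,np.linalg.norm(e),np.degrees(np.arctan2(e[1],e[0]))
print("nest",ctr((88,213),(516,213),.034,.056),"insert",ctr((182,408),(419,408),.0535,.025))
o=get_obs();print(o["clock"],o["tcp_pos"],o["contact_force"],o["grip_width"])
c=get_calibration("wrist"); np.save("c5.npy",c,allow_pickle=True);save("pics/w5.png",grab_frame("wrist"),1.25)
E
```

```text
nest (array([0.58689657, 0.15889517]), np.float64(0.07801389882620197), np.float64(99.40285541296188)) insert (array([0.58636941, 0.15855389]), np.float64(0.040157891595496015), np.float64(99.4185793991906))
9.45 [0.46783438 0.00666097 0.2377958 ] [ 0.68660516  0.12970399 -0.32348214] 0.059740206591241005
```

View pics/w5.png

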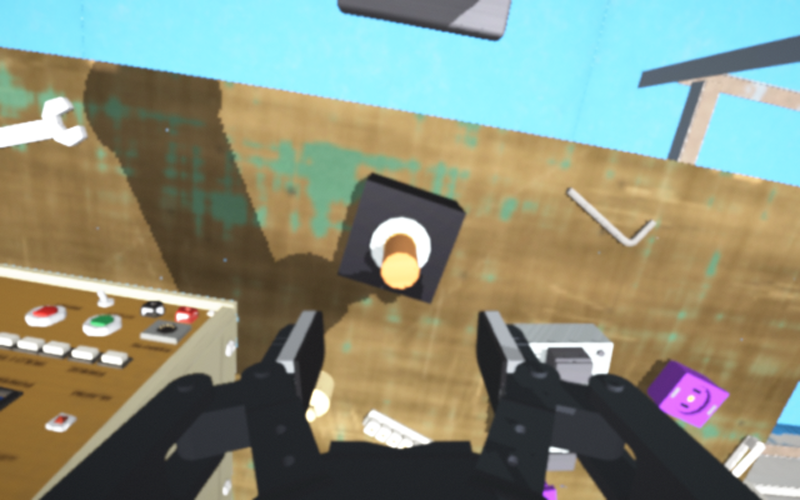

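```bash
python3 - <<'E'
from h import *
c=np.load("c5.npy",allow_pickle=True).item()
g=lambda u,v,z: px2w(c,u/1.25,v/1.25,z)[:2]
print("top",g(400,271,.103),"collar",(g(370,246,.057)+g(431,246,.057))/2, np.linalg.norm(g(370,246,.057)-g(431,246,.057)),"collar near rim",g(401,217,.057))
P=np.array([g(u,v,.05) for u,v in[(371,176),(465,212),(432,303),(338,276)]]);print(P.mean(0),[np.linalg.norm(d) for d in np.roll(P,-1,0)-P])
print(get_obs()["tcp_pos"])
E
```

```text
top [0.46809753 0.00610815] collar [0.46718371 0.00624779] 0.04061116575647241 collar near rim [0.44771841 0.00333398]
[0.46750579 0.00696485] [np.float64(0.0665801401772428), np.float64(0.06933741668680385), np.float64(0.0695806349157756), np.float64(0.07361194958324652)]
[0.46774317 0.00654554 0.23777317]
```

>>> {"name": "jog_arm", "arguments": {
  "plan": [
    [[0, 0, -1], 0],
    [[0, 0, -2], 0],
    [[0, 0, -2.4], 0],
    [[0, 0, -2.4], 0],
    [[0, 0, -1.4], 0],
    [[0, 0, -0.7], 0],
    [[0, 0, -0.4], 0],
    [[0, 0, 0], 0],
    [[0, 0, 0], 0]
  ]
}}

```text
clock: 10.4
tcp_pos: [0.468, 0.0062, 0.1354]
orientation: [-0.257, 3.13, 0.0]
contact_force: [0.2, -1.5, 0.1]
grip_width: 0.0601
```

>>> {"name": "jog_arm", "arguments": {
  "plan": [
    [[0, 0, 0], 0],
    [[0, 0, 0], 0],
    [[0, 0, 0], 0],
    [[0, 0, 0], 0],
    [[0, 0, 0], 0],
    [[0, 0, 0], 0],
    [[0, 0, 0], 0],
    [[0, 0, 0], 0],
    [[0, 0, 0], 0],
    [[0, 0, 0], 0]
  ],
  "hand": 1.5,
  "grip_force": 60
}}

```text
clock: 11.4
tcp_pos: [0.4678, 0.0063, 0.1354]
orientation: [-0.258, 3.13, 0.0]
contact_force: [-2.1, -0.0, 5.7]
grip_width: 0.0211
```

```bash
python3 - <<'E'
from h import *
o=get_obs();print(o["clock"],o["tcp_pos"],o["contact_force"],o["grip_width"],o["moment"])
E
```

```text
11.4 [0.46784135 0.00625132 0.13544892] [-2.05690383 -0.02755628  5.66569039] 0.021111669479310955 [0.03687317 0.31555536 0.01643035]
```

>>> {"name": "jog_arm", "arguments": {
  "plan": [
    [[0, 0, 0.5], 0],
    [[0, 0, 1], 0],
    [[0, 0, 2], 0],
    [[0, 0, 2.5], 0],
    [[0, 0, 2.5], 0],
    [[0, 0, 2], 0],
    [[1.9, 2.45, 0.5], 0],
    [[2.5, 3.2, 0], 0],
    [[2.5, 3.2, 0], 0],
    [[2.5, 3.2, 0], 0],
    [[1.6, 2.1, 0], 0],
    [[0.9, 1.1, 0], 0]
  ]
}}

```text
clock: 12.6
tcp_pos: [0.5873, 0.1613, 0.2453]
orientation: [-0.262, 3.13, 0.002]
contact_force: [0.4, 0.3, -1.8]
grip_width: 0.0206
```

>>> {"name": "jog_arm", "arguments": {
  "plan": [
    [[0, 0, -1], 0],
    [[0, 0, -1.4], 0],
    [[0, 0, -1.4], 0],
    [[0, 0, -1], 0],
    [[0, 0, -0.5], 0],
    [[0, 0, 0], 0],
    [[0, 0, 0], 0],
    [[0, 0, 0], 0],
    [[0, 0, 0], 0],
    [[0, 0, 0], 0],
    [[0, 0, 0], 0]
  ]
}}

```text
clock: 13.7
tcp_pos: [0.5867, 0.1588, 0.1922]
orientation: [-0.258, 3.131, 0.0]
contact_force: [0.4, -1.3, -0.9]
grip_width: 0.0207
```

```bash
python3 - <<'E'
from h import *
o=get_obs();print(o["clock"],o["tcp_pos"],o["contact_force"],o["grip_width"],o["moment"],o["qvel"])
c=get_calibration("wrist"); np.save("c6.npy",c,allow_pickle=True);save("pics/w6.png",grab_frame("wrist"),2.5,(200,60,440,290))
E
```

```text
13.7 [0.58668208 0.15878415 0.19215306] [ 0.44951537 -1.27789808 -0.91707552] 0.02068452825177567 [ 0.01523061 -0.03174974  0.02371003] [ 0.00046755  0.0011748  -0.00165211  0.00037197  0.00186897 -0.00154855
 -0.00114234]
```

View pics/w6.png

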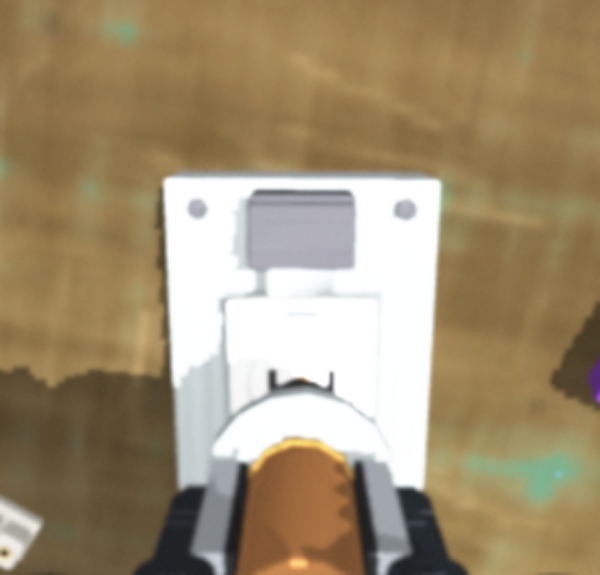

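>>> {"name": "jog_arm", "arguments": {
  "plan": [
    [[0, 0, -0.1], 0],
    [[0, 0, -0.1], 0],
    [[0, 0, 0], 0]
  ]
}}

```text
clock: 14.05
tcp_pos: [0.5865, 0.1587, 0.1897]
orientation: [0.258, -3.131, 0.0]
contact_force: [0.5, -0.1, -1.6]
grip_width: 0.0207
```

>>> {"name": "jog_arm", "arguments": {
  "plan": [
    [[0, 0, -0.1], 0],
    [[0, 0, -0.1], 0],
    [[0, 0, 0], 0]
  ]
}}

```text
clock: 14.35
tcp_pos: [0.5865, 0.1587, 0.1877]
orientation: [0.258, -3.131, 0.0]
contact_force: [0.3, 0.0, -1.1]
grip_width: 0.0205
```

>>> {"name": "jog_arm", "arguments": {
  "plan": [
    [[0, 0, -0.1], 0],
    [[0, 0, -0.1], 0],
    [[0, 0, 0], 0]
  ]
}}

```text
clock: 14.65
tcp_pos: [0.5865, 0.1587, 0.1857]
orientation: [0.258, -3.131, 0.0]
contact_force: [-0.2, 0.1, -1.1]
grip_width: 0.0209
```

>>> {"name": "jog_arm", "arguments": {
  "plan": [
    [[0, 0, -0.1], 0],
    [[0, 0, -0.1], 0],
    [[0, 0, 0], 0]
  ]
}}

```text
clock: 14.95
tcp_pos: [0.5865, 0.1587, 0.1837]
orientation: [0.258, -3.131, 0.0]
contact_force: [-1.3, -0.1, -2.1]
grip_width: 0.0207
```

>>> {"name": "jog_arm", "arguments": {
  "plan": [
    [[0, 0, -0.1], 0],
    [[0, 0, -0.1], 0],
    [[0, 0, 0], 0]
  ]
}}

```text
clock: 15.25
tcp_pos: [0.5865, 0.1587, 0.1817]
orientation: [0.258, -3.131, 0.0]
contact_force: [-0.7, -0.2, -0.9]
grip_width: 0.0204
```

>>> {"name": "jog_arm", "arguments": {
  "plan": [
    [[0, 0, -0.1], 0],
    [[0, 0, -0.1], 0],
    [[0, 0, 0], 0]
  ]
}}

```text
clock: 15.55
tcp_pos: [0.5865, 0.1587, 0.1797]
orientation: [0.257, -3.131, 0.0]
contact_force: [0.0, -0.5, -1.3]
grip_width: 0.0212
```

>>> {"name": "jog_arm", "arguments": {
  "plan": [
    [[0, 0, -0.1], 0],
    [[0, 0, -0.1], 0],
    [[0, 0, 0], 0]
  ]
}}

```text
clock: 15.85
tcp_pos: [0.5865, 0.1586, 0.1777]
orientation: [0.258, -3.131, 0.0]
contact_force: [0.2, -0.0, -1.4]
grip_width: 0.0209
```

>>> {"name": "jog_arm", "arguments": {
  "plan": [
    [[0, 0, -0.1], 0],
    [[0, 0, -0.1], 0],
    [[0, 0, 0], 0]
  ]
}}

```text
clock: 16.15
tcp_pos: [0.5865, 0.1587, 0.1757]
orientation: [0.258, -3.131, 0.0]
contact_force: [0.5, 0.1, -1.0]
grip_width: 0.0209
```

>>> {"name": "jog_arm", "arguments": {
  "plan": [
    [[0, 0, -0.1], 0],
    [[0, 0, -0.1], 0],
    [[0, 0, 0], 0]
  ]
}}

```text
clock: 16.45
tcp_pos: [0.5865, 0.1587, 0.1737]
orientation: [0.258, -3.131, 0.0]
contact_force: [-0.0, 1.1, -1.5]
grip_width: 0.0207
```

>>> {"name": "jog_arm", "arguments": {
  "plan": [
    [[0, 0, -0.1], 0],
    [[0, 0, -0.1], 0],
    [[0, 0, 0], 0]
  ]
}}

```text
clock: 16.75
tcp_pos: [0.5865, 0.1587, 0.1717]
orientation: [0.258, -3.131, 0.0]
contact_force: [-0.0, 0.4, -1.6]
grip_width: 0.0207
```

>>> {"name": "jog_arm", "arguments": {
  "plan": [
    [[0, 0, -0.1], 0],
    [[0, 0, -0.1], 0],
    [[0, 0, 0], 0]
  ]
}}

```text
clock: 17.05
tcp_pos: [0.5865, 0.1587, 0.1697]
orientation: [0.258, -3.131, 0.0]
contact_force: [-0.7, -0.7, -1.5]
grip_width: 0.0205
```

>>> {"name": "jog_arm", "arguments": {
  "plan": [
    [[0, 0, -0.1], 0],
    [[0, 0, -0.1], 0],
    [[0, 0, 0], 0]
  ]
}}

```text
clock: 17.35
tcp_pos: [0.5865, 0.1587, 0.1677]
orientation: [0.258, -3.131, 0.0]
contact_force: [1.0, 0.2, -1.4]
grip_width: 0.0208
```

>>> {"name": "jog_arm", "arguments": {
  "plan": [
    [[0, 0, -0.1], 0],
    [[0, 0, -0.1], 0],
    [[0, 0, 0], 0]
  ]
}}

```text
clock: 17.65
tcp_pos: [0.5868, 0.1588, 0.1661]
orientation: [-0.258, 3.131, 0.0]
contact_force: [0.3, -0.8, 0.7]
grip_width: 0.0208
```

>>> {"name": "jog_arm", "arguments": {
  "plan": [
    [[0, 0, -0.05], 0],
    [[0, 0, -0.05], 0],
    [[0, 0, 0], 0]
  ]
}}

```text
clock: 17.95
tcp_pos: [0.5868, 0.1588, 0.1653]
orientation: [-0.257, 3.13, 0.0]
contact_force: [-0.4, -0.6, 4.7]
grip_width: 0.0205
```

>>> {"name": "jog_arm", "arguments": {
  "plan": [
    [[0, 0, -0.05], 0],
    [[0, 0, -0.05], 0],
    [[0, 0, 0], 0]
  ]
}}

```text
clock: 18.25
tcp_pos: [0.5871, 0.1589, 0.1646]
orientation: [-0.257, 3.13, 0.001]
contact_force: [-1.2, -0.1, 6.2]
grip_width: 0.0207
```

>>> {"name": "jog_arm", "arguments": {
  "plan": [
    [[0, 0, -0.05], 0],
    [[0, 0, -0.05], 0],
    [[0, 0, 0], 0]
  ]
}}

```text
clock: 18.55
tcp_pos: [0.5872, 0.1589, 0.1638]
orientation: [-0.257, 3.129, 0.001]
contact_force: [-1.1, -0.3, 7.9]
grip_width: 0.0209
```

>>> {"name": "jog_arm", "arguments": {
  "plan": [
    [[0, 0, -0.05], 0],
    [[0, 0, -0.05], 0],
    [[0, 0, 0], 0]
  ]
}}

```text
clock: 18.85
tcp_pos: [0.5873, 0.1589, 0.1629]
orientation: [-0.257, 3.129, 0.001]
contact_force: [-1.9, -0.2, 8.0]
grip_width: 0.0207
```

>>> {"name": "jog_arm", "arguments": {
  "plan": [
    [[0, 0, -0.05], 0],
    [[0, 0, -0.05], 0],
    [[0, 0, 0], 0]
  ]
}}

```text
clock: 19.15
tcp_pos: [0.5874, 0.159, 0.1621]
orientation: [-0.257, 3.129, 0.001]
contact_force: [-1.0, -0.1, 9.2]
grip_width: 0.0209
```

>>> {"name": "jog_arm", "arguments": {
  "plan": [
    [[0, 0, -0.05], 0],
    [[0, 0, -0.05], 0],
    [[0, 0, 0], 0]
  ]
}}

```text
clock: 19.45
tcp_pos: [0.5875, 0.159, 0.1612]
orientation: [-0.257, 3.129, 0.001]
contact_force: [-1.4, -0.3, 9.5]
grip_width: 0.0206
```

>>> {"name": "jog_arm", "arguments": {
  "plan": [
    [[0, 0, -0.05], 0],
    [[0, 0, -0.05], 0],
    [[0, 0, 0], 0]
  ]
}}

```text
clock: 19.75
tcp_pos: [0.5876, 0.159, 0.1604]
orientation: [-0.257, 3.129, 0.001]
contact_force: [-1.3, 0.1, 10.8]
grip_width: 0.0207
```

>>> {"name": "jog_arm", "arguments": {
  "plan": [
    [[0, 0, -0.05], 0],
    [[0, 0, -0.05], 0],
    [[0, 0, 0], 0]
  ]
}}

```text
clock: 20.05
tcp_pos: [0.587, 0.1589, 0.1581]
orientation: [-0.258, 3.13, 0.001]
contact_force: [1.1, 1.0, 1.5]
grip_width: 0.0207
```

>>> {"name": "jog_arm", "arguments": {
  "plan": [
    [[0, 0, -0.05], 0],
    [[0, 0, -0.05], 0],
    [[0, 0, 0], 0]
  ]
}}

```text
clock: 20.35
tcp_pos: [0.5859, 0.1584, 0.1561]
orientation: [0.257, -3.129, 0.001]
contact_force: [0.3, -0.1, -1.9]
grip_width: 0.0206
```

>>> {"name": "jog_arm", "arguments": {
  "plan": [
    [[0, 0, -0.05], 0],
    [[0, 0, -0.05], 0],
    [[0, 0, 0], 0]
  ]
}}

```text
clock: 20.65
tcp_pos: [0.5862, 0.1585, 0.1555]
orientation: [0.257, -3.13, 0.001]
contact_force: [-0.7, 0.4, -0.8]
grip_width: 0.0204
```

>>> {"name": "jog_arm", "arguments": {
  "plan": [
    [[0, 0, -0.05], 0],
    [[0, 0, -0.05], 0],
    [[0, 0, 0], 0]
  ]
}}

```text
clock: 20.95
tcp_pos: [0.5865, 0.1587, 0.1549]
orientation: [0.258, -3.131, 0.0]
contact_force: [-1.6, -0.6, -0.4]
grip_width: 0.0206
```

>>> {"name": "jog_arm", "arguments": {
  "plan": [
    [[0, 0, -0.05], 0],
    [[0, 0, 0], 0],
    [[0, 0, 0], 0]
  ]
}}

```text
clock: 21.25
tcp_pos: [0.5867, 0.1588, 0.1543]
orientation: [-0.258, 3.131, 0.0]
contact_force: [0.3, 0.0, -1.9]
grip_width: 0.0211
```

>>> {"name": "jog_arm", "arguments": {
  "plan": [
    [[0, 0, -0.05], 0],
    [[0, 0, 0], 0],
    [[0, 0, 0], 0]
  ]
}}

```text
clock: 21.55
tcp_pos: [0.5866, 0.1587, 0.1538]
orientation: [0.258, -3.131, -0.0]
contact_force: [0.1, 0.1, -1.8]
grip_width: 0.0204
```

>>> {"name": "jog_arm", "arguments": {
  "plan": [
    [[0, 0, -0.05], 0],
    [[0, 0, 0], 0],
    [[0, 0, 0], 0]
  ]
}}

```text
clock: 21.85
tcp_pos: [0.5866, 0.1587, 0.1534]
orientation: [0.258, -3.131, -0.0]
contact_force: [0.3, -0.8, -0.2]
grip_width: 0.0205
```

>>> {"name": "jog_arm", "arguments": {
  "plan": [
    [[0, 0, -0.05], 0],
    [[0, 0, 0], 0],
    [[0, 0, 0], 0]
  ]
}}

```text
clock: 22.15
tcp_pos: [0.5867, 0.1587, 0.153]
orientation: [-0.258, 3.131, 0.0]
contact_force: [-0.9, -0.6, -0.4]
grip_width: 0.0207
```

>>> {"name": "jog_arm", "arguments": {
  "plan": [
    [[0, 0, -0.05], 0],
    [[0, 0, 0], 0],
    [[0, 0, 0], 0]
  ]
}}

```text
clock: 22.45
tcp_pos: [0.5867, 0.1588, 0.1527]
orientation: [-0.258, 3.131, 0.0]
contact_force: [0.2, -1.2, 2.9]
grip_width: 0.0206
```

>>> {"name": "jog_arm", "arguments": {
  "plan": [
    [[0, 0, -0.05], 0],
    [[0, 0, 0], 0],
    [[0, 0, 0], 0]
  ]
}}

```text
clock: 22.75
tcp_pos: [0.5868, 0.1588, 0.1524]
orientation: [-0.257, 3.13, 0.0]
contact_force: [-1.9, -0.2, 6.0]
grip_width: 0.0209
```

>>> {"name": "jog_arm", "arguments": {
  "plan": [
    [[0, 0, -0.05], 0],
    [[0, 0, 0], 0],
    [[0, 0, 0], 0]
  ]
}}

```text
clock: 23.05
tcp_pos: [0.5869, 0.1588, 0.1522]
orientation: [-0.257, 3.13, 0.0]
contact_force: [-2.4, -1.2, 7.9]
grip_width: 0.0207
```

>>> {"name": "jog_arm", "arguments": {
  "plan": [
    [[0, 0, -0.05], 0],
    [[0, 0, 0], 0],
    [[0, 0, 0], 0]
  ]
}}

```text
clock: 23.35
tcp_pos: [0.587, 0.1588, 0.152]
orientation: [-0.257, 3.13, 0.0]
contact_force: [-3.6, -0.9, 9.3]
grip_width: 0.0203
```

>>> {"name": "jog_arm", "arguments": {
  "plan": [
    [[0, 0, 0.3], 0],
    [[0, 0, 0.7], 0],
    [[0, 0, 1.5], 0],
    [[0, 0, 2.5], 0],
    [[0, 0, 2.5], 0],
    [[0, 0, 1.5], 0],
    [[0, 0, 0.5], 0],
    [[-1.0, -1.25, 0], 0],
    [[-1.0, -1.25, 0], 0],
    [[0, 0, 0], 0],
    [[0, 0, 0], 0]
  ]
}}

```text
clock: 24.45
tcp_pos: [0.5665, 0.1337, 0.2455]
orientation: [0.257, -3.13, -0.0]
contact_force: [-0.1, -0.0, -0.5]
grip_width: 0.0207
```

```bash
python3 - <<'E'
from h import *
o=get_obs();print(o["clock"],o["tcp_pos"],o["contact_force"])
c=get_calibration("wrist"); np.save("c7.npy",c,allow_pickle=True);save("pics/w7.png",grab_frame("wrist"),2,(220,80,540,380))
E
```

```text
24.45 [0.56646251 0.1337326  0.2454512 ] [-0.11938071 -0.02627359 -0.5283341 ]
```

View pics/w7.png

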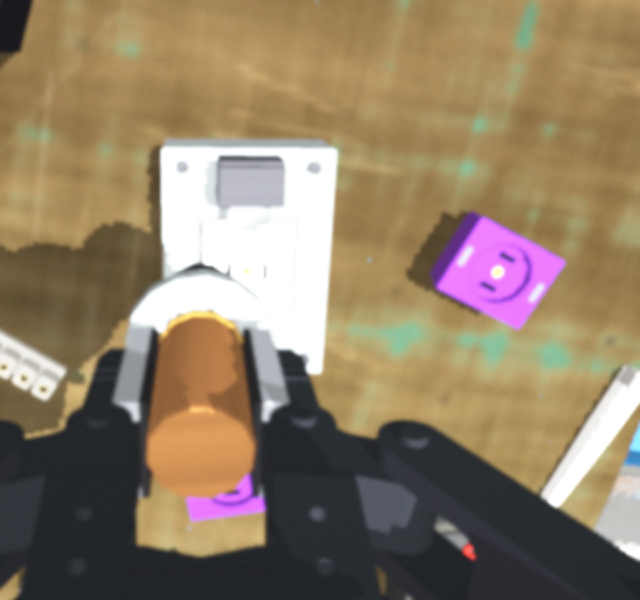

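>>> {"name": "jog_arm", "arguments": {
  "plan": [
    [[-1.0, -1.3, 0], 0],
    [[-2, -2.6, 0], 0],
    [[-2.5, -3.2, 0], 0],
    [[-2.3, -3.0, 0], 0],
    [[-1.4, -1.8, 0], 0],
    [[-0.67, -0.84, 0], 0],
    [[0, 0, -1.5], 0],
    [[0, 0, -2.0], 0],
    [[0, 0, -1.5], 0],
    [[0, 0, 0], 0],
    [[0, 0, 0], 0],
    [[0, 0, 0], 0]
  ]
}}

```text
clock: 25.7
tcp_pos: [0.4687, 0.0067, 0.1967]
orientation: [-0.258, 3.129, 0.0]
contact_force: [0.4, 0.1, -0.5]
grip_width: 0.0206
```

>>> {"name": "jog_arm", "arguments": {
  "plan": [
    [[0, 0, 0], 0],
    [[0, 0, 0], 0],
    [[0, 0, 0], 0]
  ]
}}

```text
clock: 26.0
tcp_pos: [0.4681, 0.0063, 0.1963]
orientation: [-0.258, 3.13, 0.0]
contact_force: [-0.8, -0.4, -1.1]
grip_width: 0.0206
```

>>> {"name": "jog_arm", "arguments": {
  "plan": [
    [[0, 0, -1.0], 0],
    [[0, 0, -1.2], 0],
    [[0, 0, -0.8], 0],
    [[0, 0, -0.8], 0],
    [[0, 0, -0.8], 0],
    [[0, 0, -0.6], 0],
    [[0, 0, -0.4], 0],
    [[0, 0, -0.2], 0],
    [[0, 0, 0], 0],
    [[0, 0, 0], 0]
  ]
}}

```text
clock: 27.0
tcp_pos: [0.4681, 0.0063, 0.1381]
orientation: [-0.257, 3.131, 0.0]
contact_force: [-0.4, -0.3, -1.0]
grip_width: 0.0205
```

>>> {"name": "jog_arm", "arguments": {
  "plan": [
    [[0, 0, -0.1], 0],
    [[0, 0, -0.1], 0],
    [[0, 0, 0], 0],
    [[0, 0, 0], 0]
  ]
}}

```text
clock: 27.4
tcp_pos: [0.4679, 0.0063, 0.1359]
orientation: [-0.257, 3.131, 0.0]
contact_force: [0.2, -0.5, -1.8]
grip_width: 0.0207
```

>>> {"name": "jog_arm", "arguments": {
  "plan": [
    [[0, 0, -0.05], 0],
    [[0, 0, 0], 0],
    [[0, 0, 0], 0]
  ]
}}

```text
clock: 27.7
tcp_pos: [0.468, 0.0063, 0.1355]
orientation: [-0.258, 3.131, 0.0]
contact_force: [-1.1, -0.3, 0.7]
grip_width: 0.0208
```

>>> {"name": "jog_arm", "arguments": {
  "plan": [
    [[0, 0, 0], 0],
    [[0, 0, 0], 0],
    [[0, 0, 0], 0],
    [[0, 0, 0], 0],
    [[0, 0, 0], 0],
    [[0, 0, 0], 0],
    [[0, 0, 0], 0],
    [[0, 0, 0], 0]
  ],
  "hand": 6.0
}}

```text
clock: 28.5
tcp_pos: [0.4679, 0.0063, 0.1354]
orientation: [0.258, -3.131, -0.0]
contact_force: [-0.6, 0.2, 0.0]
grip_width: 0.0601
```

>>> {"name": "jog_arm", "arguments": {
  "plan": [
    [[0, 0, 1], 0],
    [[0, 0, 2], 0],
    [[0, 0, 3], 0],
    [[0, 0, 3], 0],
    [[0, 0, 2], 0],
    [[1.0, 1.5, 1], 0],
    [[2, 2.5, 0], 0],
    [[2, 2.5, 0], 0],
    [[2, 2.5, 0], 0],
    [[0, 0, 0], 0],
    [[0, 0, 0], 0]
  ]
}}

```text
clock: 29.6
tcp_pos: [0.5378, 0.0966, 0.2557]
orientation: [0.259, -3.131, 0.0]
contact_force: [0.5, 0.1, 0.3]
grip_width: 0.0601
```

```bash
python3 - <<'E'
from h import *
o=get_obs();print(o["clock"],o["tcp_pos"],o["contact_force"],o["grip_width"])
c=get_calibration("wrist"); np.save("c8.npy",c,allow_pickle=True);save("pics/w8.png",grab_frame("wrist"),1.25)
E
```

```text
29.6 [0.53779949 0.09662195 0.25565707] [0.50158246 0.06446081 0.26058448] 0.060132682087836044
```

View pics/w8.png

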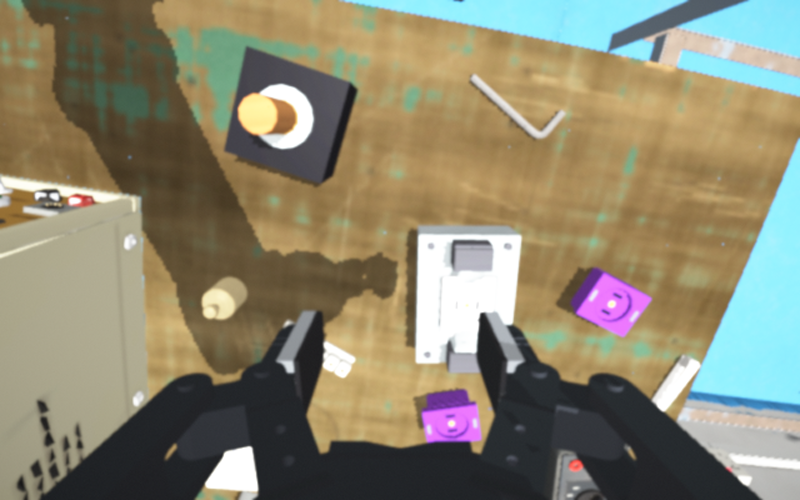

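>>> {"name": "jog_arm", "arguments": {
  "plan": [
    [[1.5, 2, 0], 0],
    [[2, 2.5, 0], 0],
    [[1.5, 1.8, 0], 0],
    [[0, 0, 0], 0],
    [[0, 0, 0], 0],
    [[0, 0, 0], 0],
    [[0, 0, 0], 0]
  ]
}}

```text
clock: 30.35
tcp_pos: [0.5874, 0.1578, 0.2555]
orientation: [0.255, -3.131, 0.001]
contact_force: [-0.5, 0.1, 0.3]
grip_width: 0.0603
```

```bash
python3 - <<'E'
from h import *
print(get_obs()["tcp_pos"],get_calibration("wrist")["xyz"])
save("pics/w9.png",grab_frame("wrist"),4,(240,120,400,270))
E
```

```text
[0.58740917 0.15777414 0.25554848] [0.51387991 0.14535448 0.32524469]
```

View pics/w9.png

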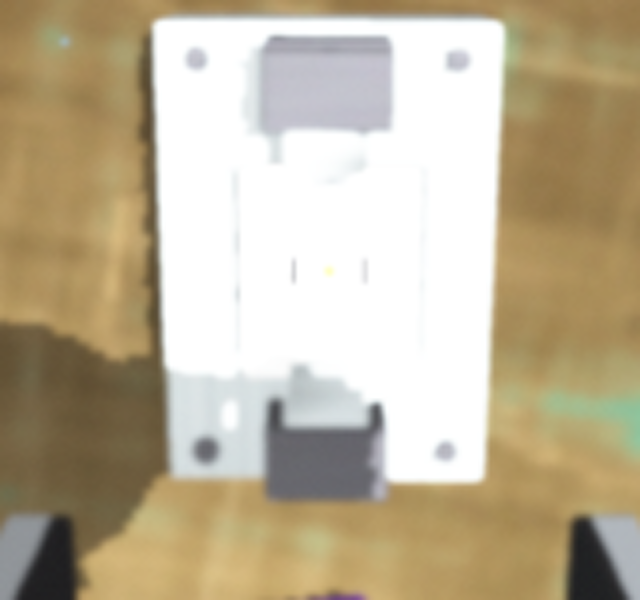

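The picture shows the insert flush and centred, at about (330,270), with both catches reaching over its flange ends at (325,155) and (325,395). Earlier, pressing met the hard stop exactly 13.5 mm below first contact. I'm handing in.

```bash
python3 -c "
from h import *
print(hand_in())"
```

```text
the job is handed in; nothing more can be done
None
```

The white insert is pressed home in the nest and the pusher is back in its stand. I handed in at about 30 s of the 67 s allowed, and `hand_in()` gave no verdict.

- **Setting in:** I set the insert loosely on the catches and let go. The camera put it within about 1 mm of the pocket centre and square to the nest.
- **Pressing:** The nose touched the insert with the TCP (tool point) at about z = 0.1665 m, which makes the nose roughly 31 mm long. The catches gave way at about 12 N. I then met the hard stop at z = 0.153 m, 13.5 mm below first contact, as expected for fully home. Net force on that last press was about 11 N. These are readings at the end of each small step, so short peaks in between were not seen.
- **Pusher:** I put it back at the same place and height it was taken from, to within about 0.5 mm. It stands upright with its collar flat on the stand.
- **Last checks:** The closing pictures show both catches over the flange ends and the gripper clear of everything. The hexagon key and brass weight looked undisturbed. The strip was partly hidden and the spanner was out of view in the last pictures, but the arm never worked near either. No check failed or disagreed.

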